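Load the peg bin and latch the drawer

ROBOT

A 6-joint arm with a two-finger parallel gripper is mounted at the origin on the work surface. World frame = base frame: x ahead of the robot, y to its left, z up, the work surface at z = 0. Lengths are in m, angles in rad, forces in N, time in s.
With the tool pointing down it reaches from about 0.25 to 0.775 m from the base axis. Payload 8.9 kg.
Tool frame: the origin (TCP) lies at the very end of the fingers, on their centre line; the grasp point (between the pads) lies 19 mm behind it; z points along the fingers, y is the direction in which the jaws open and shut (so a half turn about z gives the same grasp; the last joint's range is limited). The gripper opens to 85 mm and grips with 20 to 120 N. Pads are 22 mm wide; open, the fingers measure 114 mm over their backs; the gripper's body (76 mm by 85 mm) begins 54 mm behind the grasp point. The pads swing forward as they close: fully open they stand 13 mm farther back than shut.
Start: joints at [1.181, 0.291, -0.153, 1.127, 0, 1.431], TCP at [0.13, 0.509, 0.231] pointing down, gripper open.
Joint ranges: [-2.52, 2.52], [-0.91, 1.74], [-1.3, 1.37], [-1.96, 2.02], [-1.52, 1.47], [-3.14, 3.14]. Speed limits (rad/s): [2.22, 2.22, 2.79, 3.14, 3.14, 3.14].

INTERFACE

Orientations are given as [roll, pitch, yaw] about the fixed x, y, z axes, in that order (R = Rz(yaw) Ry(pitch) Rx(roll)).
In Python, from rig import arm gives the robot as it stands. The module is installed in compiled form; this text tells all that it offers.
- The arm moves only by the shell command python3 -m jog 'ROWS' [FORCE]. ROWS is text: rows parted by semicolons, each of 7 numbers parted by spaces: the shift along the tool's x, y, z in units of 30 mm (1.0 is 30 mm), then the turn, a rotation vector about the tool's x, y, z in units of 6 degrees (1.0 is 6 degrees), then the closure, from -1 (fully open) to 1 (shut). In form: tx ty tz wx wy wz gripper; .... A call has 1 to 8 rows; each row is the pose to reach, as a shift and turn from the pose commanded when the call began, along the tool's axes at that moment; what a row does not reach only later rows make up. A row lasts 1/12 s, in which the tool goes at most 41.7 mm and 7.16 degrees, less where a joint would pass 70% of its speed; a pose out of reach is approached as far as the arm can. A call with a gripper value outside its range is refused whole. The fingers move at their own pace and stop on an object; FORCE is the grip in N (left out, the last holds). Time passes only in rows, so rows that repeat a pose let the fingers close. It gives the time, the measured TCP pose, the force and the opening at its end, in the units of the state.
- arm.get_obs(): the state, without advancing time (a new reading comes with each control period).
- arm.capture(name): name is "scene" or "side" or "wrist"; returns a dict with "frame" (480x640x3 uint8, blue, green, red), "fx", "fy", "cx", "cy" (pixels), "k1" (the pictures are not rectified: a ray, as slopes to the right and down, at radius r is drawn at 1 + k1 r^2 times it, then the intrinsics apply), "cam_to_world" (4x4, takes a point from camera to world coordinates). Camera axes: x right, y down, z forward; pixel columns grow to the right and rows downward; lengths in m; the calibration is good to about 2 mm. A picture is of the moment at which its call begins. There is no depth.
- arm.finish_job(): hands the job in, once; it reports no verdict.
The state is a dict: "time": time; "joints": joint angles; "joint_velocities": joint speeds; "effort": joint torques, N m; "tcp_pos": TCP position; "tcp_rot": TCP orientation; "contact_force": force on the tool from outside, world axes, zero at the start; "ft_torque": the same for the moment, N m; "gripper_width": finger opening in m.
Only numpy, scipy, OpenCV 4.12 (cv2) and the standard library are available. Lean on these libraries where they do the work, as an engineer would, in place of code of your own. Each camera call takes 0.05 s, during which the arm holds its last target.

TASK

Lift the clear bin of clothes pegs by its pink grip and set it flat into the open drawer of the little aluminium cabinet. Then press the green drawer front in gently until its push-push latch catches, let go, and make sure the drawer stays in by itself with the bin inside; leave everything else where it is.

Things in the scene. Friction and masses are not known exactly. Their poses are not given: they have to be found in the camera images.
- cabinet: fixed brushed aluminium box 180 deep x 134 wide x 105 high with an open front; origin under the middle of the front edge at the worktop. Its +x points from the front edge into the cabinet (the way the drawer closes), y across, z up. Pressing it or its drawer with more than 25 N does damage.
- drawer (a joint): how far the drawer is out (m), along the cabinet's -x. A spring always pushes it out (5 N, a little over 6 N when in, plus 2 N per 0.1 m/s of pushing speed): unlatched it comes out to 0.115. Caught by the push-push latch it rests at a value from 0.009 to 0.028, which differs each time and cannot be seen beforehand; the first full press catches it, the next full press frees it.
- drawer_front (a point): centre of the outer face of the green front plate (126 wide, 84 high, 10 thick, from 12 to 96 mm above the worktop); moves with the drawer, axes as the cabinet's; press here towards +x. To catch, it must go 6 mm deeper than where it will then rest; 8 mm deeper it meets a firm bumper, felt as a steep rise of force. Let go too early, it springs out and can be pressed again.
- drawer_well (a point): centre of the floor of the white drawer's well, 14 mm above the worktop. The well is 96 (x) by 100 (y) with walls 30 high above its floor; axes parallel to the cabinet's; moves with the drawer. With the drawer right out the whole well lies clear in front of the cabinet.
- peg_bin: clear plastic bin with pegs in it and a pink carrying grip, 90 (x) by 94 (y), walls 35 high, about 0.16 kg; origin at the centre of its underside, z up. Fits the well with 3 mm to spare on each side when its axes are parallel to the cabinet's (a half turn is the same).
- peg_bin_grip (a point): centre of the pink grip bar of the peg bin, 58 mm above the bin's underside; the bar is 54 long (bin x), 14 thick (bin y: pinch it this way) and 18 high, on a thinner web
- spare_bin: empty clear bin of the same size without grip; a bystander; origin under its centre
- detergent: blue detergent bottle with white cap, 72 across, 200 high; bystander; origin under its centre
- spray_can: orange can, 56 across, 170 high; bystander; origin under its centre
- peg_wheel: pink peg wheel lying flat, 190 across; bystander; origin under its centre
- mug: blue mug, 80 across, 90 high; bystander; origin under its centre
- brush: hand brush lying down; bystander
- jar: glass jar, 70 across, 80 high; bystander; origin under its centre
Things that resemble listed ones, but are neither listed nor needed, are in the scene too. Leave any red look-alike of the peg_bin alone.

How it is judged:
On the way, in this order (a step that is already met when the one before it is completed fails the run):
1. the peg bin sits flat in the open drawer and has been let go (x of peg_bin in the frame of drawer_well between -0.008 and 0.008 m and y of peg_bin in the frame of drawer_well between -0.008 and 0.008 m and z of peg_bin in the frame of drawer_well below 0.005 m and angle between peg_bin's own z axis and vertical below 0.08 rad and value of joint drawer above 0.08 m and contact force between the fingers and peg_bin below 0.1 N), for 0.2 s.
2. the loaded drawer has been pressed in (x of peg_bin in the frame of drawer_well between -0.008 and 0.008 m and y of peg_bin in the frame of drawer_well between -0.008 and 0.008 m and z of peg_bin in the frame of drawer_well below 0.005 m and angle between peg_bin's own z axis and vertical below 0.08 rad and value of joint drawer below 0.034 m), for 0.1 s.
At the end, for the whole second after the job is handed in: The drawer stays in by itself, less than 36 mm out and at rest, with nothing pressing on it, and the peg bin sits flat in its well (within 8 mm of the centre, under 5 mm above the floor, tilted less than 0.08 rad), at rest (x of peg_bin in the frame of drawer_well between -0.008 and 0.008 m and y of peg_bin in the frame of drawer_well between -0.008 and 0.008 m and z of peg_bin in the frame of drawer_well below 0.005 m and angle between peg_bin's own z axis and vertical below 0.08 rad and value of joint drawer below 0.036 m and velocity of joint drawer between -0.01 and 0.01 m/s and linear speed of peg_bin below 0.02 m/s); the robot touches nothing.
It fails at once if the robot presses on the cabinet or its drawer with more than 25 N (contact force between any of the fingers, the arm and cabinet above 25 N).
It fails at once if the peg bin is tipped by more than 0.6 rad (angle between peg_bin's own z axis and vertical above 0.6 rad).
It fails at once if a bystander (spare bin, bottle, can, peg wheel, mug, brush or jar) is moved by more than 30 mm (distance of any of spare_bin, detergent, spray_can, peg_wheel, mug, brush, jar from where it was at the start of the episode above 0.03 m).
It also fails if it takes over 64 s, if anything falls off the work surface, if the arm or the gripper's body presses on something with over 40 N, if the wrist force passes 120 N, or if a joint passes its speed limit or range.

## Working session

There is one attempt and no reset: what is moved stays moved. The work goes in short steps, Python scripts to look and compute and a shell command to move; the robot and the scene stay as the last step left them, time stands still between calls to the robot, and variables do not carry over. Pictures are saved under pics/ and viewed, and the job is handed in when it is done.

```bash
mkdir -p pics; ls
python3 - <<'E'
from rig import arm
import cv2,numpy as np
print(arm.get_obs())
for n in ["scene","side","wrist"]:
    c=arm.capture(n); cv2.imwrite(f"pics/{n}0.png",c["frame"]); print(n,c["fx"],c["fy"],c["cx"],c["cy"],c["k1"]);print(np.round(c["cam_to_world"],4))
E
```

```text
pics
{'time': 0.0, 'joints': array([ 1.18074561e+00,  2.91199953e-01, -1.54086578e-01,  1.12669896e+00,
        6.29184310e-05,  1.43152291e+00]), 'joint_velocities': array([-0.0019388 , -0.00071467, -0.00080643, -0.0012394 , -0.00063319,
        0.00113966]), 'effort': array([-1.69945924e-03, -5.37142146e+01,  3.31373048e+01,  1.60488562e-02,
       -4.80808490e-05,  1.14810007e-06]), 'tcp_pos': array([0.1300884 , 0.50820586, 0.23078887]), 'tcp_rot': array([-3.14042374e+00, -2.27392791e-04,  2.89081519e+00]), 'contact_force': array([-0.48956152,  0.474112  , -0.29415576]), 'ft_torque': array([-0.01379135,  0.00077931, -0.06298964]), 'gripper_width': 0.0854680259337697}
scene 610.8063413896336 610.8063413896336 319.41592739994 240.504279224898 0.011318964469649003
[[-0.5462  0.6515 -0.5265  1.4345]
 [ 0.8376  0.4154 -0.3548  0.5817]
 [-0.0125 -0.6348 -0.7726  1.3263]
 [ 0.      0.      0.      1.    ]]
side 521.3054757666113 521.3054757666113 312.4624417190445 236.82299491721392 -0.08173951692506008
[[ 0.9448 -0.2537  0.2071  0.2731]
 [-0.3275 -0.7428  0.5839 -0.9271]
 [ 0.0057 -0.6195 -0.785   1.3057]
 [ 0.      0.      0.      1.    ]]
wrist 401.46296137658436 401.46296137658436 319.73042563599114 232.36702383111816 -0.050475899836926366
[[ 0.2469  0.9209  0.3016  0.0525]
 [ 0.969  -0.234  -0.0786  0.5284]
 [-0.0018  0.3117 -0.9502  0.3745]
 [ 0.      0.      0.      1.    ]]
```

View pics/scene0.png

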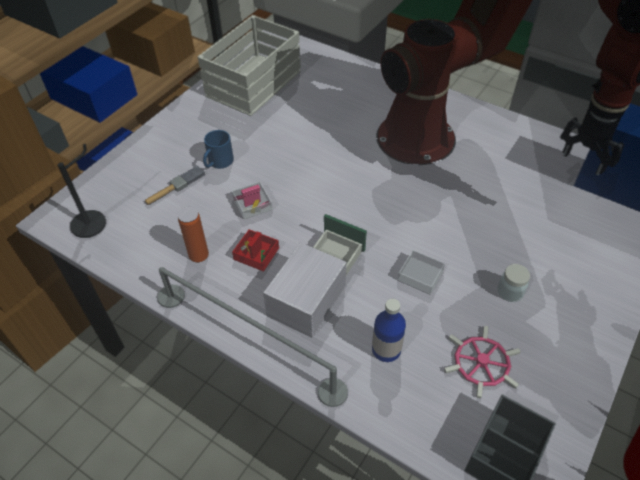

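View pics/side0.png

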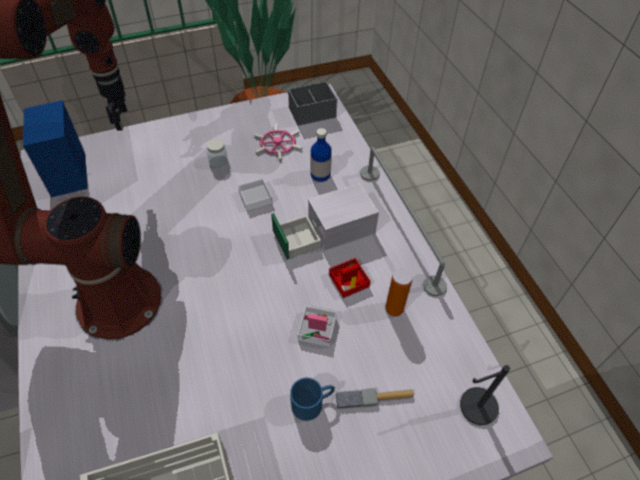

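View pics/wrist0.png

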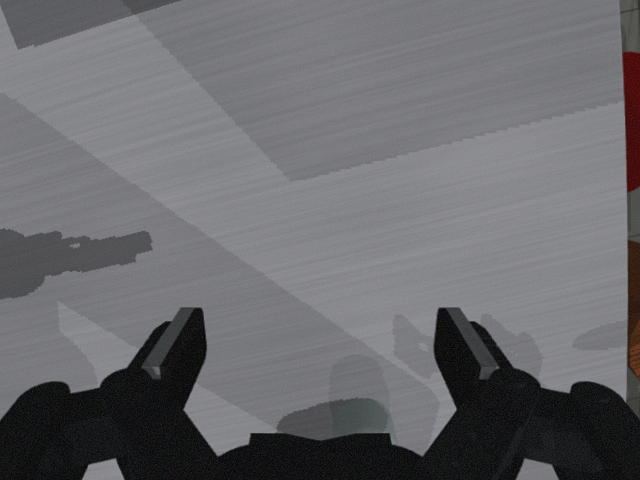

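The scene view shows the peg bin with its pink grip at about (250,200), the red look-alike at (256,250), and the green front at (345,232) with the cabinet behind it. In the side view these are at (318,325), (350,278) and (281,235). Next I'll zoom in.

```bash
cat > h.py <<'E'
import numpy as np,cv2
from rig import arm
def ray(c,u,v):
    K=np.array([[c["fx"],0,c["cx"]],[0,c["fy"],c["cy"]],[0,0,1.]])
    x=(u-c["cx"])/c["fx"];y=(v-c["cy"])/c["fy"]
    p=cv2.undistortPoints(np.array([[[u,v]]],float),K,np.array([c["k1"],0,0,0.]))[0,0]
    T=np.array(c["cam_to_world"]);d=T[:3,:3]@[p[0],p[1],1];return T[:3,3],d/np.linalg.norm(d)
def plane(c,u,v,z):
    o,d=ray(c,u,v);return o+d*(z-o[2])/d[2]
def tri(c1,p1,c2,p2):
    A=np.zeros((3,3));b=np.zeros(3);L=[]
    for c,p in((c1,p1),(c2,p2)):
        o,d=ray(c,*p);P=np.eye(3)-np.outer(d,d);A+=P;b+=P@o;L.append((o,P))
    X=np.linalg.solve(A,b);return X,[np.linalg.norm(P@(X-o)) for o,P in L]
def proj(c,X):
    T=np.linalg.inv(np.array(c["cam_to_world"]));K=np.array([[c["fx"],0,c["cx"]],[0,c["fy"],c["cy"]],[0,0,1.]])
    p,_=cv2.projectPoints(np.array(X,float).reshape(-1,1,3),cv2.Rodrigues(T[:3,:3])[0],T[:3,3],K,np.array([c["k1"],0,0,0.]));return p[:,0]
E
python3 - <<'E'
from h import *
for n,(x0,y0,x1,y1) in {"scene":(215,170,375,290),"side":(260,190,380,350)}.items():
    f=cv2.imread(f"pics/{n}0.png")[y0:y1,x0:x1]
    s=min(800/(x1-x0),600/(y1-y0))
    cv2.imwrite(f"pics/{n}0z.png",cv2.resize(f,None,fx=s,fy=s,interpolation=cv2.INTER_CUBIC));print(n,s)
E
```

```text
scene 5.0
side 3.75
```

View pics/scene0z.png

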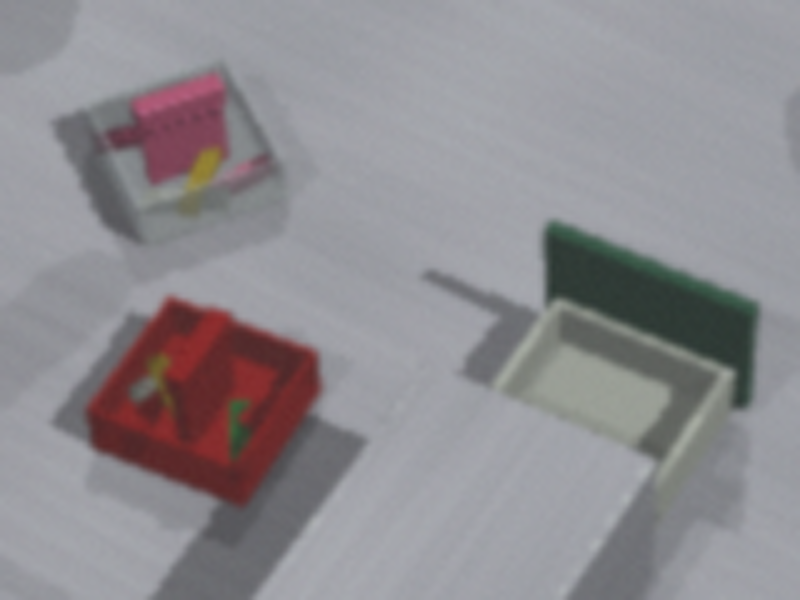

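View pics/side0z.png

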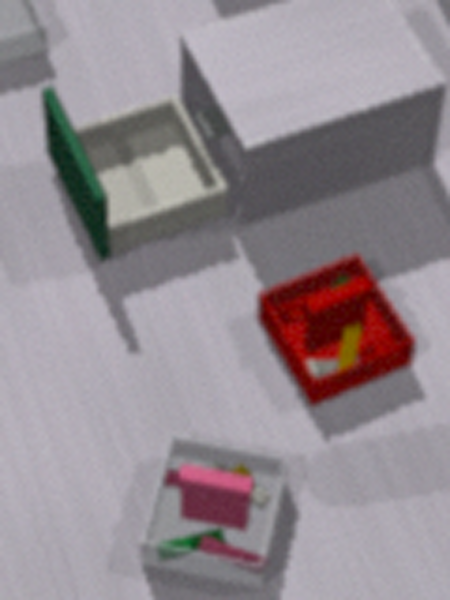

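Run:
```python
from h import *
s=arm.capture("scene");d=arm.capture("side")
S=lambda x,y:(215+x/5,170+y/5); D=lambda x,y:(260+x/3.75,190+y/3.75)
np.set_printoptions(precision=4,suppress=True)
# bin top corners order approx
print("grip top c",tri(s,S(180,96),d,D(216,478)))
pts={"bin rims scene z.035":[S(90,105),S(222,65),S(285,175),S(143,212)]}
for p in pts.values():
    for q in p: print(plane(s,*q,0.035))
print("bin rim side")
for q in [D(175,440),D(290,460),D(263,568),D(143,548)]: print(plane(d,*q,0.035))
print("front outer top corners z.096")
print("scene",plane(s,*S(548,222),.096),plane(s,*S(757,302),.096),"side",plane(d,*D(45,90),.096),plane(d,*D(104,202),.096))
print("cab top .105 side", [plane(d,*D(*q),.105) for q in [(182,40),(248,145),(444,85),(385,-5)]])
print("well rim .044 scene",[plane(s,*S(*q),.044) for q in [(562,300),(733,373)]])
print("well rim .044 side",[plane(d,*D(*q),.044) for q in [(178,98),(225,187),(108,225)]])
```

```text
grip top c (array([ 0.5214, -0.2696,  0.0637]), [np.float64(0.0017341688308591932), np.float64(0.0017341688308591455)])
[ 0.5334 -0.3283  0.035 ]
[ 0.4652 -0.2825  0.035 ]
[ 0.5172 -0.1986  0.035 ]
[ 0.5839 -0.2502  0.035 ]
bin rim side
[ 0.5102 -0.2151  0.035 ]
[ 0.5857 -0.2591  0.035 ]
[ 0.5359 -0.336   0.035 ]
[ 0.4595 -0.2928  0.035 ]
front outer top corners z.096
scene [ 0.5121 -0.0214  0.096 ] [0.5005 0.1024 0.096 ] side [0.5041 0.0969 0.096 ] [ 0.5152 -0.0287  0.096 ]
cab top .105 side [array([0.6251, 0.1051, 0.105 ]), array([ 0.6384, -0.0179,  0.105 ]), array([ 0.8111, -0.0103,  0.105 ]), array([0.8043, 0.0984, 0.105 ])]
well rim .044 scene [array([ 0.5175, -0.0092,  0.044 ]), array([0.5114, 0.0966, 0.044 ])]
well rim .044 side [array([0.6183, 0.0958, 0.044 ]), array([ 0.6239, -0.0073,  0.044 ]), array([ 0.5216, -0.0134,  0.044 ])]
```

```bash
python3 -m jog '-1 -1.1 0 0 0 0.3 -1; -2 -2.4 0 0 0 0.5 -1; -2.8 -3.5 0 0 0 0.8 -1; -3.6 -4.5 0 0 0 1 -1; -4.4 -5.4 0 0 0 1.3 -1; -5.2 -6.4 0 0 0 1.6 -1; -6.1 -7.4 0 0 0 1.9 -1; -7 -8.5 0 0 0 2.65 -1'
```

```text
time: 0.92
tcp_pos: [0.2704, 0.2088, 0.2315]
tcp_rot: [3.141, 0.001, 2.613]
contact_force: [0.5, 0.8, 1.7]
gripper_width: 0.0853
```

```bash
python3 -m jog '-1.1 -0.75 0 0 0 0 -1; -2.2 -1.5 0 0 0 0 -1; -3.3 -2.2 0 0 0 0 -1; -4.3 -3 0 0 0 0 -1; -5.3 -3.7 0 0 0 0 -1; -6.3 -4.4 0 0 0 0 -1; -7.3 -5 0 0 0 0 -1; -8.2 -5.7 0 0 0 0 -1' && python3 -m jog '-1 -0.7 0 0 0 0 -1; -2 -1.4 0 0 0 0 -1; -3 -2.1 0 0 0 0 -1; -4 -2.8 0 0 0 0 -1; -5 -3.4 0 0 0 0 -1; -5.4 -3.7 0 0 0 0 -1; -5.4 -3.7 0 0 0 0 -1;-5.4 -3.7 0 0 0 0 -1'
python3 - <<'E'
from h import *
c=arm.capture("wrist");cv2.imwrite("pics/w1.png",c["frame"])
E
```

```text
time: 1.58
tcp_pos: [0.3971, -0.0634, 0.2314]
tcp_rot: [3.141, 0.001, 2.613]
contact_force: [1.5, 1.3, 0.8]
gripper_width: 0.0854
time: 2.25
tcp_pos: [0.48, -0.2393, 0.2307]
tcp_rot: [3.141, -0.001, 2.612]
contact_force: [-0.8, 0.6, 0.2]
gripper_width: 0.0856
```

View pics/w1.png

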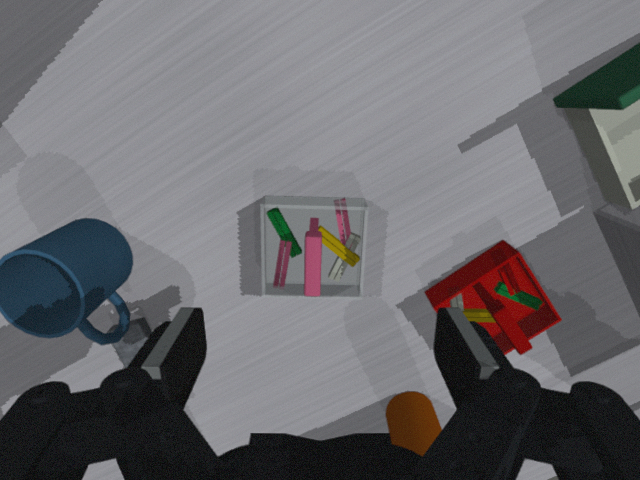

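The wrist view shows the bin upright in view, with the grip's top face at about x 305–322, y 232–297 and the rim from about (263,197) to (367,297). The red look-alike is to the right at (495,300).

Run:
```python
from h import *
np.set_printoptions(precision=4,suppress=True)
c=arm.capture("wrist");f=c["frame"];h=cv2.cvtColor(f,cv2.COLOR_BGR2HSV)
m=((h[...,0]>150)&(h[...,0]<176)&(h[...,1]>110)&(h[...,2]>170)).astype(np.uint8)
m[:,:290]=0;m[:,335:]=0
n,l,st,ce=cv2.connectedComponentsWithStats(m);i=1+np.argmax(st[1:,4]);print(st[i],ce[i])
k,_=cv2.findContours((l==i).astype(np.uint8),cv2.RETR_EXTERNAL,cv2.CHAIN_APPROX_NONE)
r=cv2.minAreaRect(k[0]);b=cv2.boxPoints(r);print(b)
W=np.array([plane(c,*q,.067)for q in b]);print(W,W.mean(0))
e=[np.linalg.norm(W[i]-W[(i+1)%4]) for i in range(4)];print(e)
g=f.copy();cv2.drawContours(g,[np.round(b).astype(int)],0,(0,255,0),1)
cv2.imwrite("pics/w1z.png",cv2.resize(g[180:320,240:390],None,fx=4,fy=4,interpolation=cv2.INTER_NEAREST))
R=[plane(c,*q,.035)[:2] for q in [(263,202),(365,204),(367,297),(262,297)]];print("rim",R)
print("red",[plane(c,*q,z)[:2] for q,z in [((427,293),.035),((503,243),.035),((515,352),.067)]])
```

```text
[318 249   1   1   1] [318. 249.]
[[318. 249.]
 [318. 249.]
 [318. 249.]
 [318. 249.]]
[[ 0.5092 -0.2572  0.067 ]
 [ 0.5092 -0.2572  0.067 ]
 [ 0.5092 -0.2572  0.067 ]
 [ 0.5092 -0.2572  0.067 ]] [ 0.5092 -0.2572  0.067 ]
[np.float64(0.0), np.float64(0.0), np.float64(0.0), np.float64(0.0)]
rim [array([ 0.4577, -0.2827]), array([ 0.504 , -0.2069]), array([ 0.5843, -0.2478]), array([ 0.5346, -0.3332])]
red [array([ 0.6092, -0.197 ]), array([ 0.599 , -0.1154]), array([ 0.686 , -0.1528])]
```

View pics/w1z.png

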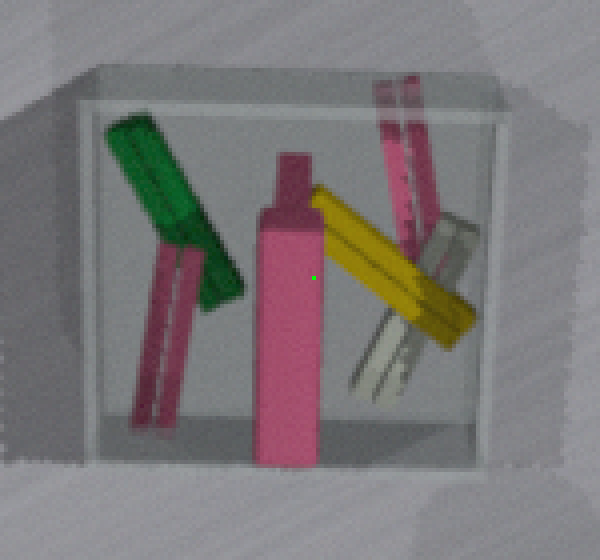

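Run:
```python
from h import *
np.set_printoptions(precision=4,suppress=True)
c=arm.capture("wrist");f=c["frame"];h=cv2.cvtColor(f,cv2.COLOR_BGR2HSV)
print(h[260,314],h[234,314],h[222,314])
m=((h[...,0]>150)&(h[...,1]>70)&(h[...,2]>(int(np.median(h[245:290,310:318,2]))-22))).astype(np.uint8)
m[:,:295]=0;m[:,330:]=0
m=cv2.medianBlur(m,3)
n,l,st,ce=cv2.connectedComponentsWithStats(m);i=1+np.argmax(st[1:,4]);print(st[i],ce[i])
k,_=cv2.findContours((l==i).astype(np.uint8),cv2.RETR_EXTERNAL,cv2.CHAIN_APPROX_NONE)
r=cv2.minAreaRect(k[0]);b=cv2.boxPoints(r);print(b)
W=np.array([plane(c,*q,.067)for q in b]);print(W,W.mean(0))
e=[W[i]-W[(i+1)%4] for i in range(4)];print([(np.linalg.norm(v),np.degrees(np.arctan2(v[1],v[0]))) for v in e])
```

```text
[170 134 169] [170 123 104] [170 128 102]
[304 238  16  59 845] [311.6899 266.3207]
[[303.864  295.7973]
 [305.0252 237.7405]
 [319.5194 238.0304]
 [318.3582 296.0872]]
[[ 0.54   -0.2887  0.067 ]
 [ 0.4956 -0.261   0.067 ]
 [ 0.5017 -0.251   0.067 ]
 [ 0.5464 -0.2781  0.067 ]] [ 0.5209 -0.2697  0.067 ]
[(np.float64(0.05231799437725688), np.float64(-31.927652011062033)), (np.float64(0.011751027813857302), np.float64(-121.37647946906984)), (np.float64(0.05232429066163916), np.float64(148.7329780779951)), (np.float64(0.012354270406675907), np.float64(58.58353614694269))]
```

```bash
python3 -m jog '-0.9 -0.1 0.4 0 0 0.2 -1; -1.69 -0.18 1.2 0 0 0.2 -1; -1.69 -0.18 2.2 0 0 0.2 -1; -1.69 -0.18 3.1 0 0 0.2 -1; -1.69 -0.18 3.6 0 0 0.2 -1; -1.69 -0.18 3.8 0 0 0.2 -1; -1.69 -0.18 3.8 0 0 0.2 -1'
python3 - <<'E'
from h import *
c=arm.capture("wrist");cv2.imwrite("pics/w2.png",c["frame"])
print(arm.get_obs()["tcp_pos"])
E
```

```text
time: 2.98
tcp_pos: [0.5205, -0.2678, 0.1164]
tcp_rot: [3.141, -0.002, 2.593]
contact_force: [0.4, 0.1, 0.6]
gripper_width: 0.0853
[ 0.52125597 -0.26845626  0.11775746]
```

View pics/w2.png

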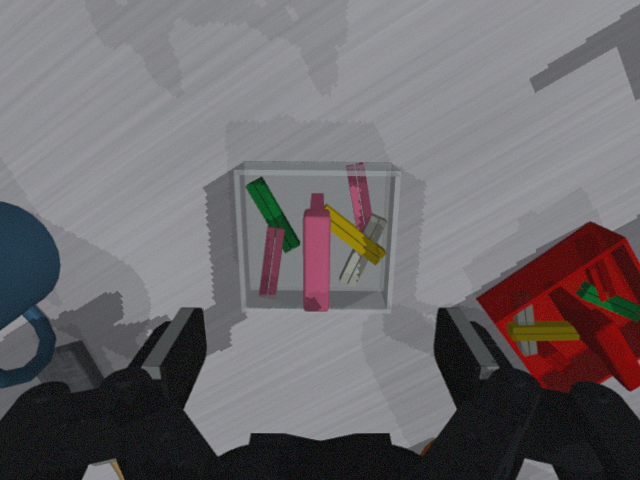

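The gripper is centred over the pink bar (316,260). The mug handle at (40,340) is near the left finger, so I'll check that clearance.

Run:
```python
from h import *
np.set_printoptions(precision=4,suppress=True)
c=arm.capture("wrist");o=arm.get_obs()
ps=o["tcp_rot"][2];y=np.array([np.sin(ps),-np.cos(ps)]);x=np.array([np.cos(ps),np.sin(ps)])
for q,z in [((50,345),.07),((60,260),.09),((100,370),.02),((480,298),.035),((545,390),.035)]:
    p=plane(c,*q,z)[:2]-o["tcp_pos"][:2]; print(q,z,"tool x,y",p@x,p@y)
```

```text
(50, 345) 0.07 tool x,y -0.04979189328466144 -0.15364117502320465
(60, 260) 0.09 tool x,y 0.010800506674012755 -0.12202885581701277
(100, 370) 0.02 tool x,y -0.10452232483068183 -0.16037049712300713
(480, 298) 0.035 tool x,y -0.036935017083537636 0.10181009676193797
(545, 390) 0.035 tool x,y -0.10940822755347611 0.15834813238569664
```

```bash
python3 -m jog '0 0 0.9 0 0 0 -1; 0 0 1.7 0 0 0 -1; 0 0 2.2 0 0 0 -1; 0 0 2.5 0 0 0 -1; 0 0 2.59 0 0 0 -1; 0 0 2.59 0 0 0 -1' && python3 -m jog '0 0 0 0 0 0 0; 0 0 0 0 0 0 0.4; 0 0 0 0 0 0 0.6; 0 0 0 0 0 0 0.8; 0 0 0 0 0 0 1;0 0 0 0 0 0 1;0 0 0 0 0 0 1;0 0 0 0 0 0 1' 40
```

```text
time: 3.58
tcp_pos: [0.5217, -0.2693, 0.0403]
tcp_rot: [-3.142, 0.001, 2.592]
contact_force: [0.6, 0.1, -1.3]
gripper_width: 0.0853
time: 4.25
tcp_pos: [0.5215, -0.2693, 0.0399]
tcp_rot: [-3.142, 0.001, 2.592]
contact_force: [-0.8, -0.2, 5.5]
gripper_width: 0.0132
```

```bash
python3 -m jog '0 0 -0.3 0 0 0 1; 0 0 -0.9 0 0 0 1; 0 0 -1.8 0 0 0 1; 0 0 -2.8 0 0 0 1; 0 0 -3.8 0 0 0 1; 0 0 -4.6 0 0 0 1; 0 0 -5 0 0 0 1; 0 0 -5 0 0 0 1'
python3 - <<'E'
from h import *
c=arm.capture("wrist");cv2.imwrite("pics/w3.png",c["frame"])
c=arm.capture("side");cv2.imwrite("pics/s3.png",cv2.resize(c["frame"][150:390,220:420],None,fx=2.5,fy=2.5))
E
```

```text
time: 4.92
tcp_pos: [0.5226, -0.27, 0.1931]
tcp_rot: [-3.141, 0.005, 2.592]
contact_force: [0.6, -0.1, -1.9]
gripper_width: 0.0134
```

View pics/w3.png

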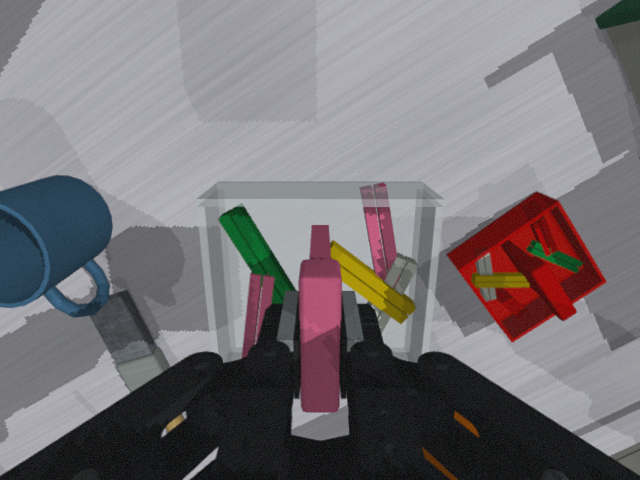

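View pics/s3.png

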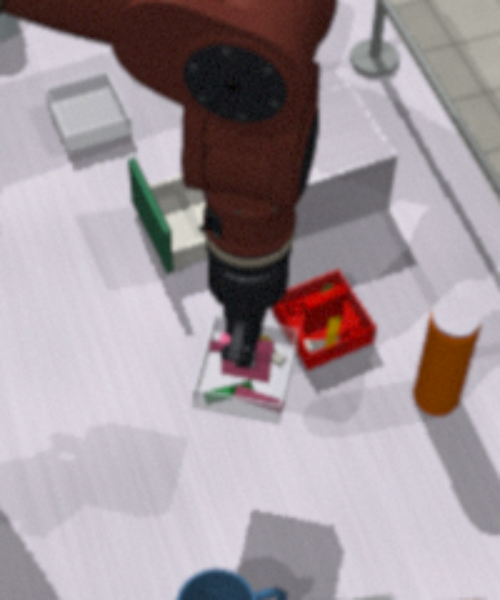

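The bin is held with the bar at (320,330), level and lifted clear. I'll carry it over and turn it, then look at the drawer from above.

```bash
python3 -m jog '0.4 0.35 -0.4 0 0 -0.3 1; 1.1 1 -1 0 0 -0.8 1; 1.9 1.7 -1.6 0 0 -1.4 1; 2.7 2.4 -2.2 0 0 -2 1; 3.5 3.1 -2.8 0 0 -2.6 1; 4.3 3.8 -3.3 0 0 -3.2 1; 5.1 4.5 -3.8 0 0 -3.8 1; 5.8 5.1 -4.2 0 0 -4.4 1' && python3 -m jog '0.7 0.1 -0.2 0 0 -0.4 1; 1.4 0.2 -0.5 0 0 -0.8 1; 2 0.4 -0.8 0 0 -1.2 1; 2.5 0.6 -0.9 0 0 -1.5 1; 2.8 0.7 -1 0 0 -1.58 1; 2.9 0.8 -1 0 0 -1.58 1; 2.9 0.8 -1 0 0 -1.58 1;2.9 0.8 -1 0 0 -1.58 1'
python3 - <<'E'
from h import *
c=arm.capture("wrist");cv2.imwrite("pics/w4.png",c["frame"]);print(arm.get_obs()["tcp_pos"],arm.get_obs()["tcp_rot"])
E
```

```text
time: 5.68
tcp_pos: [0.4514, -0.046, 0.3152]
tcp_rot: [3.141, -0.002, 3.056]
contact_force: [1.6, 0.5, -0.7]
gripper_width: 0.0132
time: 6.35
tcp_pos: [0.3686, -0.0163, 0.345]
tcp_rot: [3.141, -0.001, -3.065]
contact_force: [0.5, -0.2, -0.6]
gripper_width: 0.0134
[ 0.3687327  -0.01640129  0.34499593] [ 3.14140878e+00 -7.32726511e-04 -3.06530089e+00]
```

View pics/w4.png

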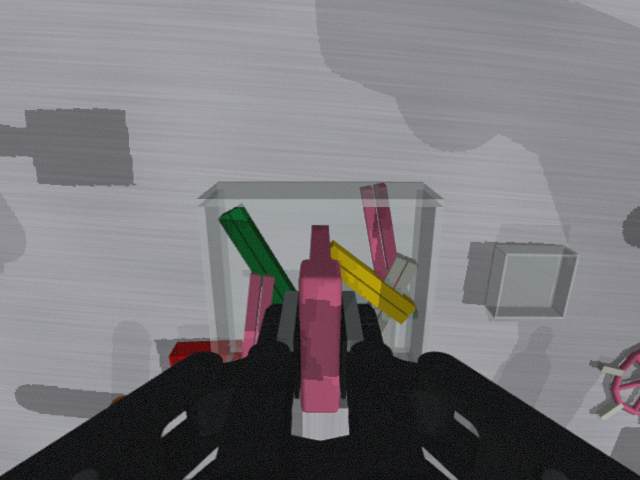

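In this wrist camera, up in the picture is towards the base, and the gripper hides the drawer. I'll go past the drawer so it shows in the upper part of the picture.

```bash
python3 -m jog '-0.5 0.1 0 0 0 0 1; -1.4 0.2 0 0 0 0 1; -2.5 0.4 0 0 0 0 1; -3.6 0.5 0 0 0 0 1; -4.8 0.6 0 0 0 0 1; -6 0.8 0 0 0 0 1; -7.2 1 0 0 0 0 1; -8.1 1.1 0 0 0 0 1' && python3 -m jog '-0.5 0 0 0 0 0 1; -0.9 0.1 0 0 0 0 1; -1 0.1 0 0 0 0 1; -1 0.1 0 0 0 0 1; -1 0.1 0 0 0 0 1'
python3 - <<'E'
from h import *
c=arm.capture("wrist");cv2.imwrite("pics/w5.png",c["frame"]);print(arm.get_obs()["tcp_pos"],arm.get_obs()["tcp_rot"])
cv2.imwrite("pics/w5z.png",cv2.resize(c["frame"][20:190,210:430],None,fx=3.5,fy=3.5,interpolation=cv2.INTER_CUBIC))
E
```

```text
time: 7.07
tcp_pos: [0.6108, 0.036, 0.3436]
tcp_rot: [3.141, -0.001, -3.065]
contact_force: [-0.2, -0.4, -1.0]
gripper_width: 0.0134
time: 7.48
tcp_pos: [0.6374, 0.0404, 0.3449]
tcp_rot: [3.142, -0.001, -3.065]
contact_force: [0.5, -0.7, -1.0]
gripper_width: 0.0132
[0.63717378 0.04038256 0.34538703] [-3.14158930e+00 -6.72092775e-04 -3.06500777e+00]
```

View pics/w5.png

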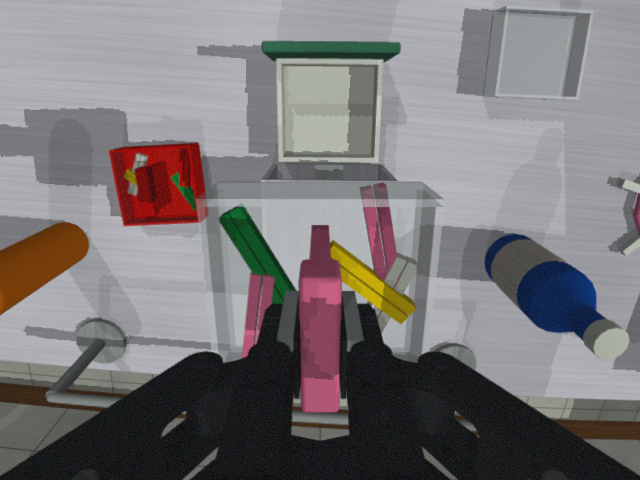

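View pics/w5z.png

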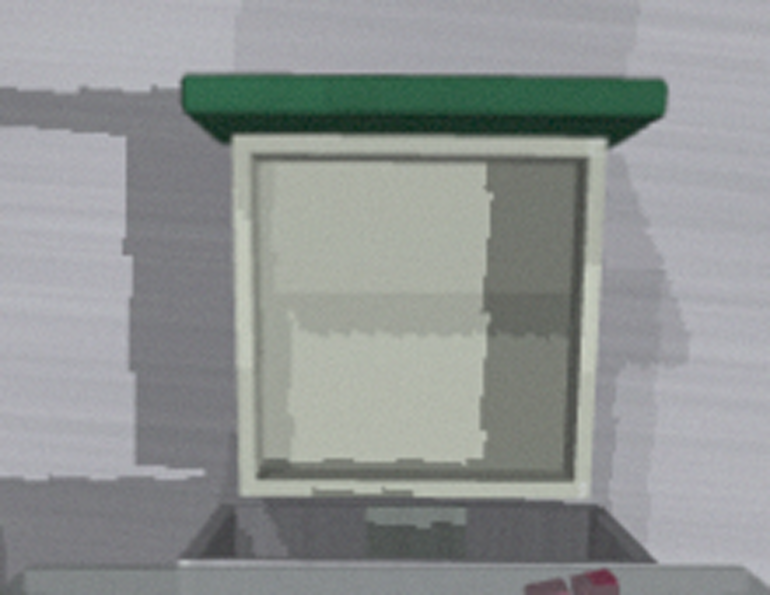

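The drawer is square in the upper part of the view: rim inner corners at about (282,64), (378,65), (374,158) and (283,158), green front at y 42–60. The near wall of the held bin is at y 182–207, so I can measure both in the same picture.

Run:
```python
from h import *
np.set_printoptions(precision=4,suppress=True)
c=arm.capture("wrist");o=arm.get_obs();f=c["frame"]
Z=lambda x,y:(210+(x+.5)/3.5-.5,20+(y+.5)/3.5-.5)
for nm,P in {"outer":[(232,135),(607,140),(590,497),(240,493)],"inner":[(251,155),(588,158),(573,482),(257,482)]}.items():
    W=np.array([plane(c,*Z(*p),.044)[:2] for p in P]);print(nm,W,"mean",W.mean(0))
    for a,b in((0,1),(3,2)): v=W[b]-W[a];print(" len",np.linalg.norm(v),"yaw",np.degrees(np.arctan2(-v[0],v[1])))
    for a,b in((0,3),(1,2)): v=W[b]-W[a];print(" len",np.linalg.norm(v),"yaw",np.degrees(np.arctan2(v[1],v[0])))
W=np.array([plane(c,*Z(*p),.096)[:2] for p in [(183,74),(666,80)]]);print("front top outer",W,W.mean(0),np.linalg.norm(W[1]-W[0]),np.degrees(np.arctan2(-(W[1]-W[0])[0],(W[1]-W[0])[1])))
cv2.imwrite("pics/w5b.png",cv2.resize(f[170:280,190:450],None,fx=3,fy=3,interpolation=cv2.INTER_CUBIC))
```

```text
outer [[ 0.5178 -0.0142]
 [ 0.5105  0.0961]
 [ 0.6155  0.1035]
 [ 0.6229 -0.0067]] mean [0.5667 0.0447]
 len 0.11054790255477755 yaw 3.803944651232831
 len 0.11051490815577629 yaw 3.841582541055199
 len 0.10540212641870184 yaw 4.090355793438344
 len 0.10532936953453693 yaw 4.072592564686301
inner [[ 0.5229 -0.0084]
 [ 0.5159  0.091 ]
 [ 0.6113  0.0976]
 [ 0.6191 -0.0016]] mean [0.5673 0.0447]
 len 0.09965996968690202 yaw 4.039648845288709
 len 0.0994832601358916 yaw 4.495307013937155
 len 0.0963874884031338 yaw 4.055416326029164
 len 0.0955964520233347 yaw 3.947750281761856
front top outer [[ 0.5086 -0.0219]
 [ 0.5002  0.1023]] [0.5044 0.0402] 0.12449743211368507 3.872273642386411
```

View pics/w5b.png

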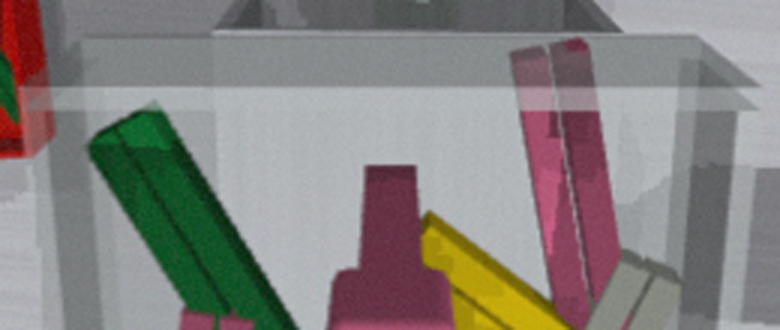

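Run:
```python
from h import *
np.set_printoptions(precision=4,suppress=True)
c=arm.capture("wrist");o=arm.get_obs();t=o["tcp_pos"];ps=o["tcp_rot"][2];print(t,o["tcp_rot"])
Z=lambda x,y:(190+(x+.5)/3-.5,170+(y+.5)/3-.5)
x=np.array([np.cos(ps),np.sin(ps)]);y=np.array([np.sin(ps),-np.cos(ps)])
for nm,P,z in [("rim",[(22,87),(760,87)],t[2]-.005),("bot",[(80,37),(697,35)],t[2]-.040)]:
    for p in P:
        q=plane(c,*Z(*p),z)[:2]-t[:2];print(nm,"tool xy",q@x,q@y)
# barend
for p in [(335,272),(450,272)]:
    q=plane(c,*Z(*p),t[2]-.04+.049)[:2]-t[:2];print("bar end low",q@x,q@y)
```

```text
[0.6371 0.0405 0.346 ] [-3.1415  0.0002 -3.065 ]
rim tool xy 0.04489329558202338 -0.046621229337826336
rim tool xy 0.045036298023717586 0.04699270400283033
bot tool xy 0.044500024818306325 -0.04788692050696673
bot tool xy 0.04495257560612021 0.0474474352490105
bar end low 0.025430784409858596 -0.006504542376683711
bar end low 0.025453582741626166 0.007323318411631123
```

```bash
python3 -m jog '0.6 0.1 0 0 0 0.065 1; 1.4 0.2 0.2 0 0 0.065 1; 2.1 0.3 0.8 0 0 0.065 1; 2.32 0.32 1.7 0 0 0.065 1; 2.32 0.32 2.7 0 0 0.065 1; 2.32 0.32 3.7 0 0 0.065 1; 2.32 0.32 4.7 0 0 0.065 1; 2.32 0.32 5.7 0 0 0.065 1' && python3 -m jog '0 0 0.8 0 0 0 1; 0 0 1.4 0 0 0 1; 0 0 1.7 0 0 0 1; 0 0 1.8 0 0 0 1; 0 0 1.8 0 0 0 1; 0 0 1.8 0 0 0 1'
python3 - <<'E'
from h import *
print(arm.get_obs()["tcp_pos"],arm.get_obs()["tcp_rot"])
c=arm.capture("wrist");cv2.imwrite("pics/w6.png",c["frame"])
E
```

```text
time: 8.3
tcp_pos: [0.567, 0.0448, 0.1742]
tcp_rot: [-3.141, 0.002, -3.072]
contact_force: [1.5, -0.8, -0.4]
gripper_width: 0.013
time: 8.8
tcp_pos: [0.5682, 0.0448, 0.1219]
tcp_rot: [-3.141, 0.002, -3.072]
contact_force: [-0.3, -0.4, -0.3]
gripper_width: 0.0131
[0.5682334  0.0448195  0.12188129] [-3.14135170e+00  1.79433793e-03 -3.07151468e+00]
```

View pics/w6.png

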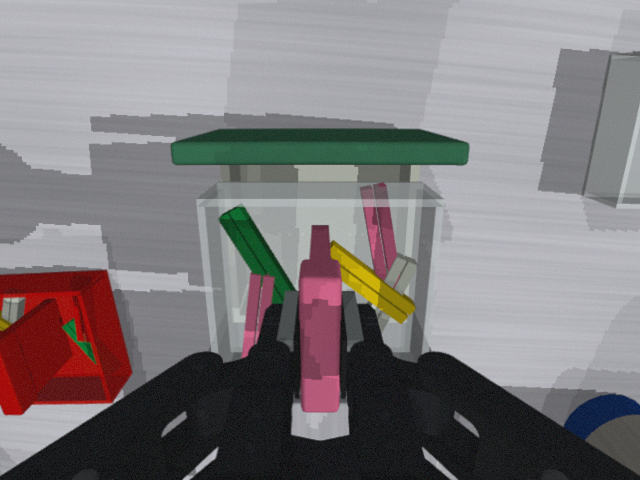

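The bin is centred on the drawer: front plate spans 172–468 and the bin 197–443, both about x=320. I'll lower it gently.

```bash
python3 -m jog '0.03 0 0.3 0 0 0 1; 0.03 0 0.6 0 0 0 1; 0.03 0 0.9 0 0 0 1; 0.03 0 1.1 0 0 0 1; 0.03 0 1.3 0 0 0 1; 0.03 0 1.4 0 0 0 1;0.03 0 1.4 0 0 0 1' && python3 -m jog '0 0 0.1 0 0 0 1; 0 0 0.2 0 0 0 1; 0 0 0.3 0 0 0 1; 0 0 0.4 0 0 0 1; 0 0 0.4 0 0 0 1' && python3 -c "from rig import arm;print(arm.get_obs())"
```

```text
time: 9.43
tcp_pos: [0.5661, 0.0449, 0.0776]
tcp_rot: [3.141, -0.001, -3.071]
contact_force: [-0.7, 0.5, -0.8]
gripper_width: 0.0133
time: 9.85
tcp_pos: [0.5663, 0.0449, 0.066]
tcp_rot: [3.141, -0.001, -3.071]
contact_force: [-0.4, 0.0, -0.5]
gripper_width: 0.013
{'time': 9.85, 'joints': array([-4.96358893e-02,  5.13472281e-01, -2.79143233e-01,  7.78984963e-01,
        1.58370148e-06, -1.19779409e-01]), 'joint_velocities': array([ 0.00030087, -0.00744397,  0.0060063 ,  0.01365728, -0.00056525,
        0.0006509 ]), 'effort': array([-1.36651154e-02, -6.39246440e+01,  2.85076332e+01, -2.69625597e-01,
        1.27122399e-03, -2.58412871e-05]), 'tcp_pos': array([0.56625914, 0.04486053, 0.06599885]), 'tcp_rot': array([ 3.14149499e+00, -7.98199723e-04, -3.07144910e+00]), 'contact_force': array([-0.43429408,  0.026934  , -0.53968143]), 'ft_torque': array([ 0.00557121,  0.02079385, -0.02362121]), 'gripper_width': 0.012990939336389621}
```

No contact so far, and the bin's underside is about 12 mm above the floor, inside the well walls. I'll go down the rest.

```bash
python3 -m jog '0 0 0.1 0 0 0 1; 0 0 0.2 0 0 0 1; 0 0 0.3 0 0 0 1; 0 0 0.36 0 0 0 1; 0 0 0.38 0 0 0 1; 0 0 0.38 0 0 0 1'
```

```text
time: 10.35
tcp_pos: [0.5665, 0.0449, 0.055]
tcp_rot: [3.142, -0.0, -3.071]
contact_force: [0.2, 0.1, -1.6]
gripper_width: 0.0135
```

```bash
python3 -m jog '0 0 0.03 0 0 0 1; 0 0 0.05 0 0 0 1;0 0 0.05 0 0 0 1'
```

```text
time: 10.6
tcp_pos: [0.5668, 0.0448, 0.0539]
tcp_rot: [-3.142, 0.0, -3.071]
contact_force: [-0.9, 0.3, 1.7]
gripper_width: 0.0132
```

```bash
python3 -m jog '0 0 0 0 0 0 0.7; 0 0 0 0 0 0 0.5; 0 0 0 0 0 0 0.3; 0 0 0 0 0 0 0.1; 0 0 0 0 0 0 0; 0 0 0 0 0 0 0; 0 0 0 0 0 0 0' && python3 -m jog '0 0 -0.3 0 0 0 0; 0 0 -1 0 0 0 0; 0 0 -2 0 0 0 0; 0 0 -3 0 0 0 0; 0 0 -4 0 0 0 0; 0 0 -4.5 0 0 0 0; 0 0 -4.5 0 0 0 0;0 0 -4.5 0 0 0 0';python3 - <<'E'
from h import *
c=arm.capture("wrist");cv2.imwrite("pics/w7.png",c["frame"]);print(arm.get_obs()["tcp_pos"],arm.get_obs()["tcp_rot"])
E
```

```text
time: 11.18
tcp_pos: [0.5666, 0.0448, 0.0537]
tcp_rot: [3.142, -0.0, -3.071]
contact_force: [-0.5, -0.5, 0.7]
gripper_width: 0.0429
time: 11.85
tcp_pos: [0.5672, 0.0448, 0.19]
tcp_rot: [-3.141, 0.002, -3.071]
contact_force: [-0.3, 0.1, 0.0]
gripper_width: 0.0428
[0.56648491 0.04486576 0.18879087] [-3.14155189e+00  1.82865616e-04 -3.07138745e+00]
```

View pics/w7.png

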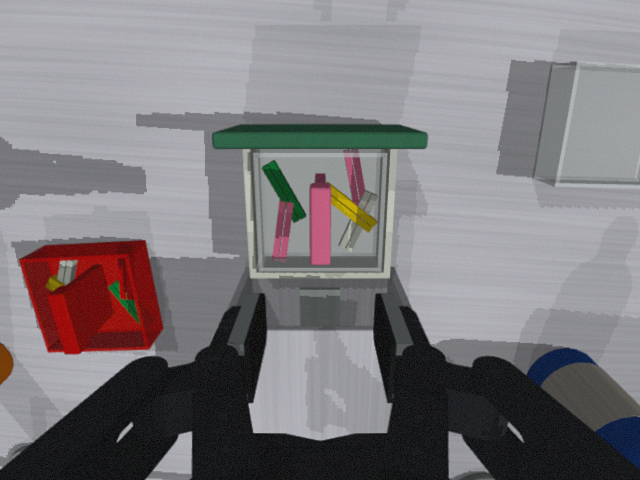

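The bin sits in the well, pink bar at (320,222), rim parallel to the drawer, and it has been let go. Next I'll close the fingers and go in front of the green plate.

```bash
python3 -m jog '0.5 0 0 0 0 0 1; 1.4 0 0 0 0 0 1; 2.5 0 0 0 0 0 1; 3.4 0 0 0 0 0 1; 4 0 0 0 0 0 1; 4.1 0 0.2 0 0 0 1; 4.1 0 1 0 0 0 1; 4.1 0 2 0 0 0 1' && python3 -m jog '0 0 0.9 0 0 0 1; 0 0 1.7 0 0 0 1; 0 0 2.3 0 0 0 1; 0 0 2.6 0 0 0 1; 0 0 2.6 0 0 0 1; 0 0 2.6 0 0 0 1';python3 - <<'E'
from h import *
c=arm.capture("wrist");cv2.imwrite("pics/w8.png",c["frame"]);print(arm.get_obs()["tcp_pos"],arm.get_obs()["tcp_rot"])
c=arm.capture("side");cv2.imwrite("pics/s8.png",cv2.resize(c["frame"][150:390,220:420],None,fx=2.5,fy=2.5))
E
```

```text
time: 12.57
tcp_pos: [0.4453, 0.0361, 0.1287]
tcp_rot: [-3.141, 0.004, -3.072]
contact_force: [0.6, -0.7, -0.9]
gripper_width: 0.0002
time: 13.07
tcp_pos: [0.4438, 0.0363, 0.0504]
tcp_rot: [3.141, -0.001, -3.071]
contact_force: [-0.6, 0.9, -0.3]
gripper_width: 0.0001
[0.44444912 0.03621539 0.05109069] [-3.14155836e+00  3.30994218e-04 -3.07140707e+00]
```

View pics/w8.png

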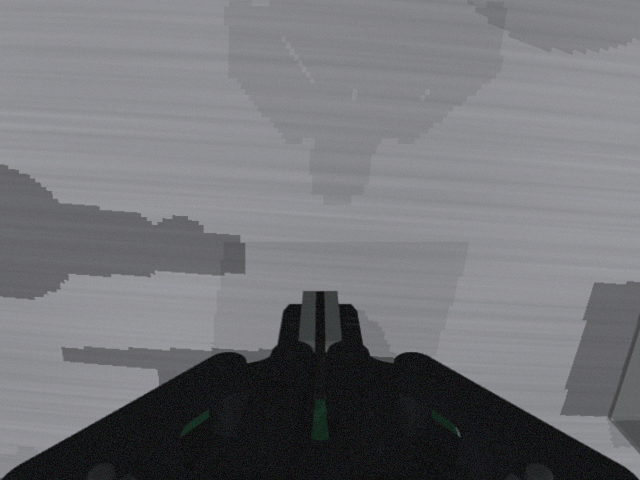

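View pics/s8.png

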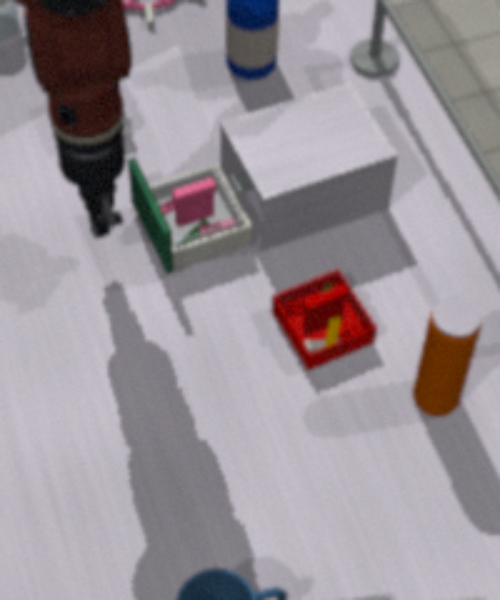

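```bash
python3 -m jog '-0.4 0 0 0 0 0 1; -0.8 0 0 0 0 0 1; -1.1 0 0 0 0 0 1; -1.3 0 0 0 0 0 1; -1.4 0 0 0 0 0 1; -1.5 0 0 0 0 0 1; -1.6 0 0 0 0 0 1;-1.7 0 0 0 0 0 1' && python3 -m jog '-0.1 0 0 0 0 0 1; -0.2 0 0 0 0 0 1; -0.3 0 0 0 0 0 1'
```

```text
time: 13.83
tcp_pos: [0.4932, 0.0398, 0.0504]
tcp_rot: [3.141, -0.003, -3.071]
contact_force: [-6.4, -1.0, 2.2]
gripper_width: -0.0003
time: 14.08
tcp_pos: [0.5019, 0.0405, 0.0503]
tcp_rot: [3.141, -0.004, -3.071]
contact_force: [-5.7, -0.8, 2.3]
gripper_width: -0.0002
```

Contact is made at about 6 N, which matches the spring. I'll push on steadily.

```bash
python3 -m jog '-0.15 0 0 0 0 0 1; -0.3 0 0 0 0 0 1; -0.45 0 0 0 0 0 1; -0.6 0 0 0 0 0 1; -0.75 0 0 0 0 0 1; -0.9 0 0 0 0 0 1; -1.05 0 0 0 0 0 1; -1.2 0 0 0 0 0 1' && python3 -m jog '-0.15 0 0 0 0 0 1; -0.3 0 0 0 0 0 1; -0.45 0 0 0 0 0 1; -0.6 0 0 0 0 0 1; -0.75 0 0 0 0 0 1; -0.9 0 0 0 0 0 1; -1 0 0 0 0 0 1; -1.1 0 0 0 0 0 1'
```

```text
time: 14.75
tcp_pos: [0.5376, 0.043, 0.0502]
tcp_rot: [3.141, -0.004, -3.071]
contact_force: [-7.0, -1.1, 3.2]
gripper_width: 0.0003
time: 15.42
tcp_pos: [0.5705, 0.0453, 0.0501]
tcp_rot: [3.141, -0.004, -3.071]
contact_force: [-6.7, -0.9, 3.4]
gripper_width: -0.0002
```

```bash
python3 -m jog '-0.06 0 0 0 0 0 1; -0.12 0 0 0 0 0 1; -0.18 0 0 0 0 0 1; -0.24 0 0 0 0 0 1; -0.3 0 0 0 0 0 1' && python3 -m jog '-0.05 0 0 0 0 0 1; -0.1 0 0 0 0 0 1; -0.15 0 0 0 0 0 1'
```

```text
time: 15.83
tcp_pos: [0.5794, 0.0459, 0.0501]
tcp_rot: [3.141, -0.004, -3.071]
contact_force: [-6.2, -0.1, 2.3]
gripper_width: 0.0
time: 16.08
tcp_pos: [0.5838, 0.0462, 0.0501]
tcp_rot: [3.141, -0.004, -3.071]
contact_force: [-7.7, -0.3, 3.0]
gripper_width: -0.0001
```

```bash
python3 -m jog '-0.04 0 0 0 0 0 1; -0.08 0 0 0 0 0 1'
```

```text
time: 16.25
tcp_pos: [0.5861, 0.0464, 0.0501]
tcp_rot: [3.141, -0.004, -3.072]
contact_force: [-8.0, -0.4, 3.7]
gripper_width: 0.0
```

```bash
python3 -m jog '-0.04 0 0 0 0 0 1; -0.08 0 0 0 0 0 1'
```

```text
time: 16.42
tcp_pos: [0.5884, 0.0465, 0.0501]
tcp_rot: [3.141, -0.005, -3.071]
contact_force: [-8.2, -0.5, 4.4]
gripper_width: 0.0001
```

```bash
python3 -m jog '-0.03 0 0 0 0 0 1; -0.06 0 0 0 0 0 1'
```

```text
time: 16.58
tcp_pos: [0.5901, 0.0467, 0.0501]
tcp_rot: [3.141, -0.005, -3.071]
contact_force: [-7.6, -0.2, 3.1]
gripper_width: -0.0003
```

```bash
python3 -m jog '-0.03 0 0 0 0 0 1; -0.06 0 0 0 0 0 1'
```

```text
time: 16.75
tcp_pos: [0.5919, 0.0468, 0.0501]
tcp_rot: [3.141, -0.005, -3.072]
contact_force: [-7.1, -0.6, 4.5]
gripper_width: 0.0001
```

```bash
python3 -m jog '-0.03 0 0 0 0 0 1; -0.06 0 0 0 0 0 1'
```

```text
time: 16.92
tcp_pos: [0.5936, 0.0469, 0.05]
tcp_rot: [3.141, -0.005, -3.071]
contact_force: [-8.5, -1.2, 4.9]
gripper_width: -0.0003
```

```bash
python3 -m jog '-0.03 0 0 0 0 0 1; -0.06 0 0 0 0 0 1'
```

```text
time: 17.08
tcp_pos: [0.5956, 0.047, 0.0501]
tcp_rot: [3.141, -0.004, -3.072]
contact_force: [-6.3, -1.1, 2.0]
gripper_width: 0.0
```

```bash
python3 -m jog '-0.03 0 0 0 0 0 1; -0.06 0 0 0 0 0 1'
```

```text
time: 17.25
tcp_pos: [0.5975, 0.0472, 0.05]
tcp_rot: [3.141, -0.004, -3.071]
contact_force: [-6.7, -1.1, 2.6]
gripper_width: -0.0004
```

```bash
python3 -m jog '-0.03 0 0 0 0 0 1; -0.06 0 0 0 0 0 1'
```

```text
time: 17.42
tcp_pos: [0.5993, 0.0473, 0.0501]
tcp_rot: [3.141, -0.004, -3.071]
contact_force: [-6.2, -0.7, 2.1]
gripper_width: 0.0001
```

```bash
python3 -m jog '-0.03 0 0 0 0 0 1; -0.06 0 0 0 0 0 1'
```

```text
time: 17.58
tcp_pos: [0.6012, 0.0474, 0.05]
tcp_rot: [3.141, -0.004, -3.072]
contact_force: [-7.3, -0.8, 2.1]
gripper_width: 0.0003
```

```bash
python3 -m jog '-0.03 0 0 0 0 0 1; -0.06 0 0 0 0 0 1'
```

```text
time: 17.75
tcp_pos: [0.6029, 0.0476, 0.05]
tcp_rot: [3.141, -0.004, -3.071]
contact_force: [-7.3, 0.1, 2.0]
gripper_width: 0.0001
```

```bash
python3 -m jog '-0.03 0 0 0 0 0 1; -0.05 0 0 0 0 0 1'
```

```text
time: 17.92
tcp_pos: [0.6031, 0.0476, 0.0498]
tcp_rot: [3.141, -0.007, -3.071]
contact_force: [-12.7, -0.6, 5.8]
gripper_width: 0.0
```

The force jumped to about 13 N and motion stopped at x=0.603, so this is the bumper. I'll back off slowly.

```bash
python3 -m jog '0.05 0 0 0 0 0 1; 0.1 0 0 0 0 0 1; 0.2 0 0 0 0 0 1; 0.3 0 0 0 0 0 1; 0.4 0 0 0 0 0 1;0.5 0 0 0 0 0 1' && python3 -m jog '0.1 0 0 0 0 0 1; 0.3 0 0 0 0 0 1; 0.6 0 0 0 0 0 1; 0.8 0 0 0 0 0 1;0.8 0 0 0 0 0 1'
python3 - <<'E'
from h import *
c=arm.capture("side");cv2.imwrite("pics/s9.png",cv2.resize(c["frame"][150:390,220:420],None,fx=2.5,fy=2.5))
E
```

```text
time: 18.42
tcp_pos: [0.5922, 0.0466, 0.0509]
tcp_rot: [-3.142, 0.001, -3.071]
contact_force: [0.7, -0.4, 0.1]
gripper_width: 0.0001
time: 18.83
tcp_pos: [0.5666, 0.0449, 0.0508]
tcp_rot: [3.141, -0.001, -3.071]
contact_force: [0.4, 0.5, -0.2]
gripper_width: -0.0
```

View pics/s9.png

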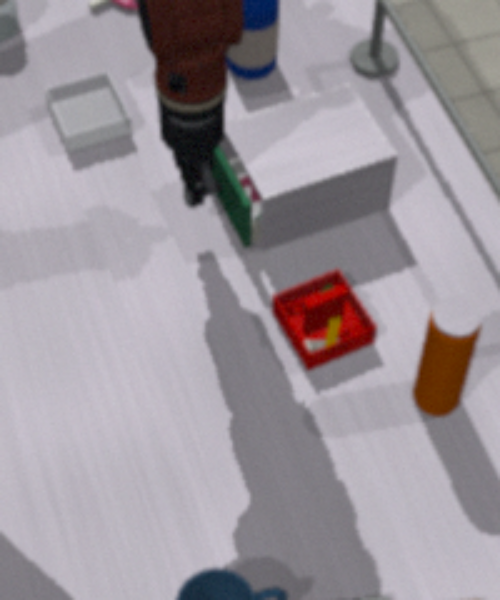

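The drawer stays in with the finger clear of the green front. I'll retreat, rise and check it from above.

```bash
python3 -m jog '1 0 0 0 0 0 1; 2 0 -0.3 0 0 0 1; 2.8 0 -1.2 0 0 0 1; 3 0 -2.4 0 0 0 1; 3 0 -3.6 0 0 0 1; 3 0 -4.8 0 0 0 1; 3 0 -6 0 0 0 1; 3 0 -7 0 0 0 1' && python3 -m jog '-0.9 0 -0.3 0 0 0 1; -2 0 -0.7 0 0 0 1; -3 0 -0.7 0 0 0 1; -3.6 0 -0.7 0 0 0 1;-3.6 0 -0.7 0 0 0 1;-3.6 0 -0.7 0 0 0 1;-3.6 0 -0.7 0 0 0 1'
python3 - <<'E'
from h import *
np.set_printoptions(precision=4,suppress=True)
print(arm.get_obs()["tcp_pos"])
for n in ("wrist","side","scene"):
    c=arm.capture(n);cv2.imwrite(f"pics/{n}10.png",c["frame"])
c=arm.capture("wrist");f=c["frame"]
cv2.imwrite("pics/w10z.png",cv2.resize(f[0:200,200:440],None,fx=3,fy=3,interpolation=cv2.INTER_CUBIC))
E
```

```text
time: 19.55
tcp_pos: [0.4788, 0.0386, 0.2639]
tcp_rot: [-3.141, 0.003, -3.071]
contact_force: [1.2, 0.0, 0.1]
gripper_width: -0.0001
time: 20.13
tcp_pos: [0.5852, 0.0462, 0.2815]
tcp_rot: [3.142, -0.001, -3.071]
contact_force: [-0.5, -0.2, 0.4]
gripper_width: -0.0001
[0.5852 0.0462 0.2815]
```

View pics/w10z.png

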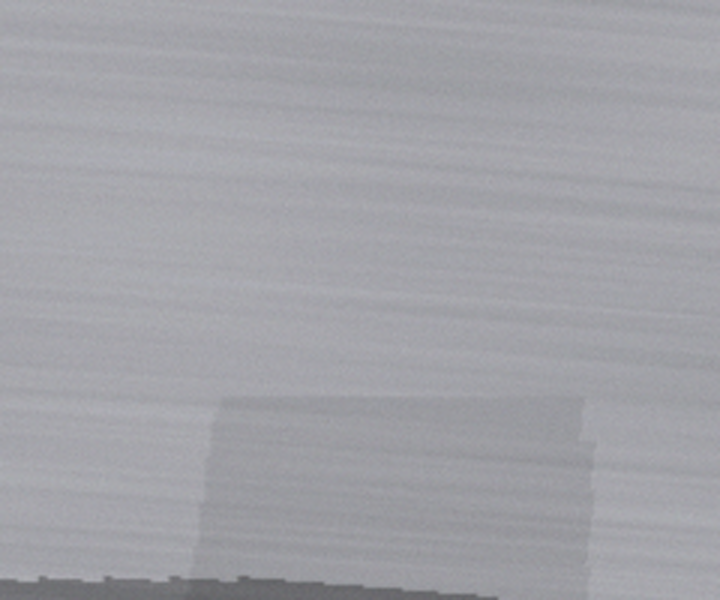

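View pics/scene10.png

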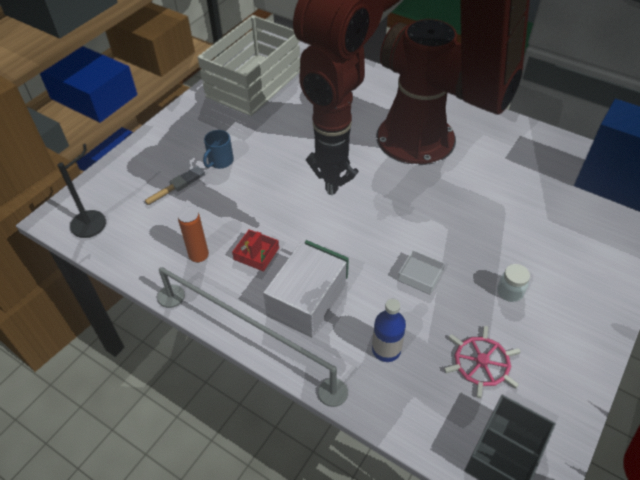

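The scene view shows the green front nearly flush with the cabinet at (327,258), and the bystanders where they were. I'll move the wrist camera over the gap for one last look at the bin.

```bash
python3 -m jog '-0.9 0 -0.2 0 0 0 1; -2 0 -0.5 0 0 0 1; -3 0 -0.7 0 0 0 1; -3.6 0 -0.7 0 0 0 1;-3.6 0 -0.7 0 0 0 1;-3.6 0 -0.7 0 0 0 1;-3.6 0 -0.7 0 0 0 1'
python3 - <<'E'
from h import *
np.set_printoptions(precision=4,suppress=True)
c=arm.capture("wrist");f=c["frame"]
cv2.imwrite("pics/w11z.png",cv2.resize(f[0:240,180:460],None,fx=2.5,fy=2.5,interpolation=cv2.INTER_CUBIC))
E
```

```text
time: 20.92
tcp_pos: [0.6928, 0.0537, 0.3027]
tcp_rot: [3.142, -0.001, -3.071]
contact_force: [-0.1, -0.2, 0.2]
gripper_width: 0.0002
```

View pics/w11z.png

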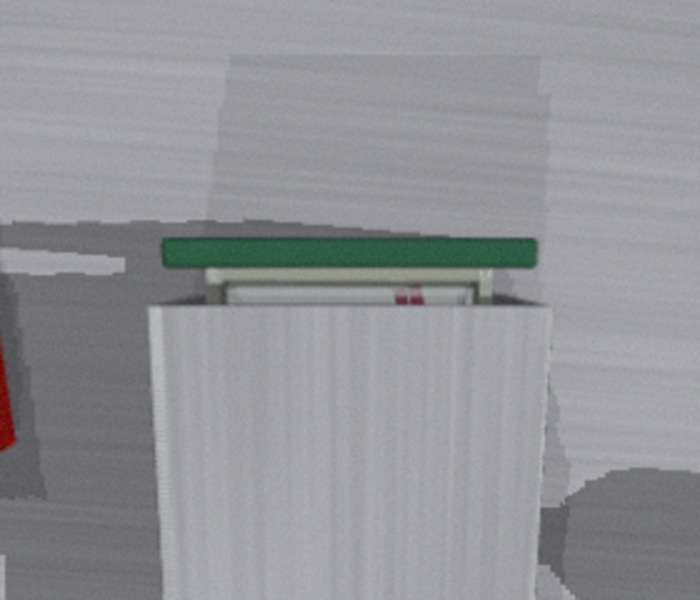

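Run:
```python
from h import *
c=arm.capture("wrist")
Z=lambda x,y:(180+(x+.5)/2.5-.5,0+(y+.5)/2.5-.5)
W=np.array([plane(c,*Z(*p),.096)[:2] for p in [(163,238),(536,238)]]);m=W.mean(0);print(m,"drawer out",.115-(m-[.5044,.0402])@[.9976,.0698])
R=np.array([plane(c,*Z(*p),.049)[:2] for p in [(227,287),(473,286)]]);print("bin rim mid from face",(R.mean(0)-m)@np.array([.9976,.0698]),(R.mean(0)-m)@np.array([-.0698,.9976]),np.linalg.norm(R[1]-R[0]))
print(arm.get_obs()["contact_force"])
```

```text
[0.60726903 0.04749578] drawer out 0.011868609621400406
bin rim mid from face 0.017114739842384392 0.00015370211766378488 0.09401669592976562
[ 0.08505192  0.17923886 -0.85621154]
```

```bash
python3 -c "
from rig import arm
print(arm.finish_job())"
```

```text
the job is handed in; nothing more can be done
None
```

The peg bin is in the closed drawer and the job is handed in. No verdict is reported, so what follows rests on my own checks.

**What I did:** I gripped the bin by its pink bar, set it into the open drawer and let go. I then pressed the green front slowly until the bumper showed as a jump to about 13 N, well under the 25 N limit. Last, I backed the arm off clear of everything. The clock stood at about 21 s of the 64 s allowed.

**Last checks:**
- **Drawer:** it stays in by itself, measured at about 12 mm out (limit 36 mm).
- **Bin:** it is within about 1 mm of the well's centre, and its measured rim width matches the true size, so it looks flat.
- **Robot:** it touches nothing; the force reading is under 1 N.
- **Other things:** the bystanders and the red look-alike look unmoved in the pictures; I judged this by eye and did not measure it.

No check failed or disagreed.

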